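Index the specimen turntable to its next hole

TASK

Step the specimen turntable on to its next hole: draw the spring index pin up out of the home hole by its black knob, turn the table anticlockwise (seen from above), and let the pin drop fully home in the very next hole, without running past that hole. The next hole sits on an adjustable sector, so feel for it; never force the pin sideways, and leave everything else on the bench where it is. Let go when the pin is home.

Things in the scene. Friction and masses are not known exactly. Their poses are not given: they have to be found in the camera images.
- base: Fixed round grey base plate of the turntable, 268 mm across and 6 mm thick; origin on the turning axis at bench level, z up. Blocks with round 13 mm holes stand on it, 93 to 127 mm from the axis, all holes 110 mm from the axis: the home block, then anticlockwise the adjustable sector. The plate's x axis is only a reference (the home hole lies 145 degrees anticlockwise of it).
- home_hole (a point): Centre of the home hole's mouth, in the home block's top, 27 mm above the bench. That top runs on as a thin tongue to 16 degrees anticlockwise of this hole, then steps down to the sector's top, 21 mm above the bench. The sector has two holes 26 degrees apart; the first (the next hole) is 27 to 37 degrees anticlockwise of the home hole, set anew each time and not reported.
- wheel (a joint): Turning of the turntable, rad, anticlockwise positive; 0 with the pin central in the home hole; -0.1 to 1.2. It is a disc 164 mm across, top 36 mm above the bench, with a Petri dish fixed on it up to 51 mm and a lug that carries the plunger. Turning takes about 1 N at the knob; with the pin in a hole it has 0.014 rad of play each way, then is held.
- draw (a joint): How far the plunger (knob and pin) is drawn up, m: 0 fully down, stop at 0.026. A spring pulls it down, 3 N at 0, rising 0.2 N per mm; it does not stay up by itself. Over 0.017 the pin clears the home hole and tongue. Resting on the tongue it reads 0.017, on the sector 0.011, home in any hole 0.
- knob (a point): Centre of the plunger's black knob, an upright cylinder 26 mm across and 28 mm high, 110 mm from the turning axis, 78 mm above the bench when the pin is home. It rises with the pin and goes round with the turntable. Below it a steel sleeve 18 to 21 mm across goes down to the lug, whose top is 40 mm above the bench.
- index_pin: The steel pin under the knob, 10 mm in diameter, origin at the centre of its lower end, which is 10 mm above the bench when home. It bears at most 25 N of contact force.
- petri_1: Bystander: spare Petri dish, 90 mm across, 15 mm high, beside the turntable; origin under its centre.
- teaspoon: Bystander: teaspoon, 132 mm long, 9 mm high, beside the turntable; origin under its centre.
- calculator: Bystander: pocket calculator, 148x78x14 mm; origin under its centre.
- scissors: Bystander: scissors lying flat, 199 mm long, 9 mm high; origin under their centre.

How it is judged (in metres and radians):
On the way, in this order (a step that is already met when the one before it is completed fails the run):
1. the pin is drawn up clear of the home hole (value of joint draw above 0.0165 m and value of joint wheel below 0.1 rad), for 0.1 s.
2. the turntable is turned anticlockwise with the pin drawn (value of joint wheel above 0.15 rad and value of joint draw above 0.009 m), for 0.05 s.
At the end, for the whole second after the job is handed in: The pin is fully down (drawn less than 2 mm) in the next hole, the first hole of the sector (turntable turned between 0.42 and 0.72 rad, where only that hole lets the pin down), and the turntable is at rest (value of joint draw below 0.002 m and value of joint wheel between 0.42 and 0.72 rad and angular speed of index_pin below 0.05 rad/s); the robot touches nothing.
It fails at once if the pin is forced: more than 25 N of contact force on it (contact force between index_pin and anything else above 25 N).
It fails at once if the turntable is run past the next hole (over 0.80 rad) (value of joint wheel above 0.8 rad).
It fails at once if a bystander is moved by more than 20 mm (distance of any of petri_1, teaspoon, calculator, scissors from where it was at the start of the episode above 0.02 m).
It also fails if it takes over 42 s, if anything falls off the work surface, if the arm or the gripper's body presses on something with over 40 N, if the wrist force passes 120 N, or if a joint passes its speed limit or range.

ROBOT

A 7-joint arm with a two-finger parallel gripper is mounted at the origin on a cart in front of the work surface, level with it; the furniture and walls round the work are solid. World frame = base frame: x ahead of the robot, y to its left, z up, the work surface at z = 0. Lengths are in m, angles in degrees, forces in N, time in s.
With the tool pointing down it reaches from about 0.425 to 0.8 m from the base axis. Payload 8.3 kg.
Tool frame: the origin (TCP) lies at the very end of the fingers, on their centre line; the grasp point (between the pads) lies 19 mm behind it; z points along the fingers, y is the line along which they close (so a half turn about z gives the same grasp; the last joint's range is limited). The gripper opens to 85 mm and grips with 20 to 120 N. Pads are 22 mm wide; open, the fingers measure 114 mm over their backs; the gripper's body (76 mm by 85 mm) begins 54 mm behind the grasp point. The pads swing forward as they close: fully open they stand 13 mm farther back than shut.
Start: joints at [-73.046, 21.967, 0.94, 78.501, -0.361, 79.538, -2.664], TCP at [0.219, 0.585, 0.231] pointing down, gripper open.
Joint ranges: [-169.22, 169.22], [-14.56, 117.87], [-87.37, 89.26], [10.42, 133.3], [-82.24, 262.24], [0.94, 117.77], [-172.7, 172.7]. Speed limits (degrees/s): [136.94, 136.94, 172.46, 172.46, 180, 180, 180].

INTERFACE

Orientations are given as [roll, pitch, yaw] about the fixed x, y, z axes, in that order (R = Rz(yaw) Ry(pitch) Rx(roll)).
In Python, from bench import readout, viewer, bot gives the robot as it stands.
- The arm moves only by the tool carry_out, never from a script. Its argument "rows" is text: rows parted by semicolons, each of 4 numbers parted by spaces: the shift along the tool's x, y, z in units of 40 mm (1.0 is 40 mm), then the turn about the tool's z in units of 5 degrees (1.0 is 5 degrees). In form: tx ty tz spin; .... A call has 1 to 20 rows; each row is the pose to reach, as a shift and turn from the pose commanded when the call began, along the tool's axes at that moment; what a row does not reach only later rows make up. A row lasts 1/12 s, in which the tool goes at most 41.7 mm and 7.16 degrees, less where a joint would pass 70% of its speed; a pose out of reach is approached as far as the arm can. A call with a gripper value outside its range is refused whole. "hand" is the opening, from -1 (shut) to 1 (fully open), so that 0 is half open, set as the call begins (left out, the last holds). The fingers move at their own pace and stop on an object; the grip force is fixed at half the most. Time passes only in rows, so rows that repeat a pose let the fingers close. It gives the time, the measured TCP pose, the force, the opening and the grip force at its end, in the units of the state.
- readout.state(): the state, without advancing time (a new reading comes with each control period).
- viewer.grab_frame(name): name is "side" or "top"; returns (picture, depth): 400x640x3 uint8, red, green, blue; 400x640 float32, m along the optical axis (not along the pixel's ray), 0 where there is no reading.
- viewer.camera_model(name): a dict with "K" (3x3 intrinsics, pixels), "view" (4x4, takes a point from world to camera coordinates). Camera axes: x right, y up, looking along -z (the intrinsics and any distortion apply to the point x, -y, -z); pixel columns grow to the right and rows downward; lengths in m; the calibration is good to about 2 mm. A picture is of the moment at which its call begins. camera_model takes no time and is no camera call.
- bot.hand_in(): hands the job in; it is judged then, once.
The state is a dict: "time_s": time; "joint_pos": joint angles; "joint_vel": joint speeds; "effort": joint torques, N m; "position": TCP position; "orientation": TCP orientation; "ft_force": force on the tool from outside, world axes, zero at the start; "moment": the same for the moment, N m; "gripper_width": finger opening in m; "finger_force": force on a finger pad.
Only numpy, scipy, OpenCV 4.12 (cv2) and the standard library are available. Lean on these libraries where they do the work, as an engineer would, in place of code of your own. Each camera call takes 0.05 s, during which the arm holds its last target. There are 200 camera calls.

## Working session

There is one attempt and no reset: what is moved stays moved. The work goes in short steps, Python scripts to look and compute and a tool call to move; the robot and the scene stay as the last step left them, time stands still between calls to the robot, and variables do not carry over. Pictures are saved under pics/ and viewed, at most 10 in all, crops included, and the job is handed in when it is done.

Besides the shell and the picture viewer there is one more tool, called after "Emit:" as name(argument=value, ...), one argument or row to a line, values as JSON. carry_out: Moves the arm, as the interface text tells. Its arguments: {"type":"object","properties":{"rows":{"type":"string"},"hand":{"type":"number"}},"required":["rows"]}

```bash
mkdir -p pics; python3 - <<'E'
from bench import readout, viewer, bot
import cv2,numpy as np
for n in("top","side"):
    p,d=viewer.grab_frame(n); cv2.imwrite(f"pics/{n}0.png",p[:,:,::-1]); np.savez(f"{n}0.npz",p=p,d=d)
    m=viewer.camera_model(n); print(n,m)
print(readout.state())
E
```

```text
top {'K': array([[429.35132939,   0.        , 314.4364386 ],
       [  0.        , 429.35132939, 194.49575602],
       [  0.        ,   0.        ,   1.        ]]), 'view': array([[-0.03688009, -0.99931403, -0.00336592, -0.03830236],
       [ 0.97591968, -0.03674093,  0.21501368, -0.56221794],
       [-0.21498985,  0.00464485,  0.97660524, -1.20606299],
       [ 0.        ,  0.        ,  0.        ,  1.        ]])}
side {'K': array([[404.19017601,   0.        , 319.68604782],
       [  0.        , 404.19017601, 194.50741626],
       [  0.        ,   0.        ,   1.        ]]), 'view': array([[-0.95312497, -0.30238053, -0.01090032,  0.51675381],
       [ 0.16524823, -0.55037618,  0.81840032, -0.18235766],
       [-0.2534676 ,  0.77823652,  0.57454513, -1.1546768 ],
       [ 0.        ,  0.        ,  0.        ,  1.        ]])}
{'time_s': 0.1, 'joint_pos': array([-73.0449589 ,  22.01014954,   0.93720815,  78.55601718,
        -0.36040434,  79.53616236,  -2.66454801]), 'joint_vel': array([ 0.10106482, -0.07911287,  0.10245037, -0.1749444 , -0.04739408,
        0.05578633, -0.0727738 ]), 'effort': array([ 3.66237524e-03, -6.29128075e+01,  8.48251339e-01, -3.72763073e+01,
        1.69474329e-02,  1.04130889e-02, -3.17761987e-05]), 'position': array([0.21928234, 0.58479087, 0.23037604]), 'orientation': array([-1.79900500e+02,  1.55562334e-03,  1.59445431e+02]), 'ft_force': array([-0.1595887 , -0.11897797,  0.16090144]), 'moment': array([-0.04333605, -0.02533159, -0.00161515]), 'finger_force': 0.0, 'gripper_width': 0.08529946481822293}
```

View pics/top0.png

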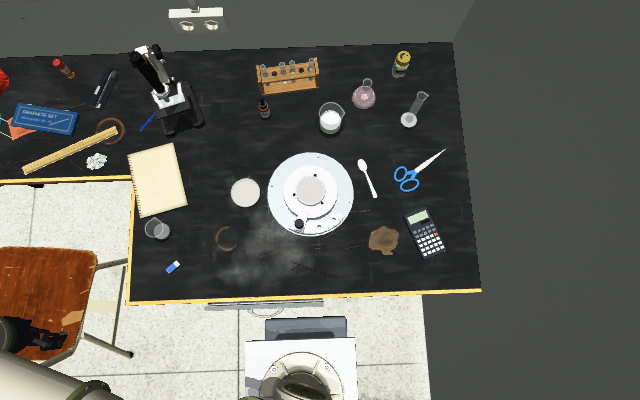

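View pics/side0.png

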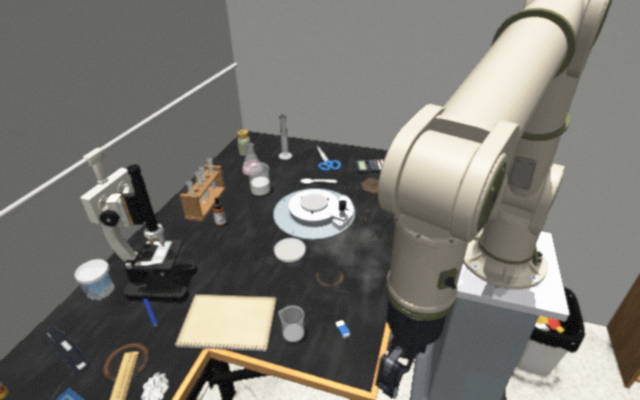

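The top view shows the base plate at about (310,193) and the knob at about (299,224). In the side view the knob is near (343,206).

```bash
cat > h.py <<'E'
import numpy as np,cv2
from bench import readout,viewer,bot
def ray(n,uv,z):
    m=viewer.camera_model(n);K=m['K'];V=m['view'];R=V[:3,:3];c=-R.T@V[:3,3]
    q=np.linalg.inv(K)@[uv[0],uv[1],1]; d=R.T@np.array([q[0],-q[1],-q[2]])
    return c+d*(z-c[2])/d[2]
def cloud(n,d):
    m=viewer.camera_model(n);K=m['K'];V=m['view'];v,u=np.mgrid[:400,:640]
    P=np.stack([(u-K[0,2])/K[0,0]*d,-(v-K[1,2])/K[1,1]*d,-d],-1)
    return (P-V[:3,3])@V[:3,:3]
E
python3 - <<'E'
from h import *
f=np.load('top0.npz');p,d=f['p'],f['d'];W=cloud('top',d)
g=p.astype(int)
# plate outline
m=((g.min(2)>110)).astype(np.uint8);m[:, :266]=0;m[:,356:]=0;m[:150]=0;m[238:]=0
cs=cv2.findContours(m,0,2)[0];c=max(cs,key=cv2.contourArea)
e=cv2.fitEllipse(cv2.convexHull(c));print('ell',e);C=ray('top',e[0],.006);print('C',C)
h=cv2.convexHull(c)[:,0];H=np.array([ray('top',q,.006) for q in h])[:,:2]
A=np.c_[2*H,np.ones(len(H))];s=np.linalg.lstsq(A,(H**2).sum(1),rcond=None)[0];print('circ',s[:2],np.sqrt(s[2]+s[0]**2+s[1]**2))
# knob by depth height
w=W[205:240,280:320];z=w[...,2];k=(z>.075)&(z<.11);print('knob n',k.sum(),w[k].mean(0),np.median(z[k]),w[k].min(0),w[k].max(0))
dk=(g[205:240,280:320].max(2)<70);l,n,lab,st=None,*cv2.connectedComponentsWithStats(dk.astype(np.uint8))[:3]
ys,xs=np.where(dk&k);print('px',xs.mean()+280,ys.mean()+205, ray('top',(xs.mean()+280,ys.mean()+205),.09))
f=np.load('side0.npz');Ws=cloud('side',f['d']);w=Ws[185:235,320:370];z=w[...,2];k=(z>.06)&(z<.11);print('side',k.sum(),w[k].mean(0),w[k].min(0),w[k].max(0))
crop=np.hstack([cv2.resize(p[145:245,255:365],None,fx=3.5,fy=3.5,interpolation=2),cv2.resize(f['p'][165:265,260:370],None,fx=3.5,fy=3.5,interpolation=2)])
cv2.imwrite('pics/c1.png',crop[:,:,::-1])
E
```

```text
ell ((309.9819641113281, 193.92410278320312), (84.2550277709961, 86.37374114990234), 82.51834106445312)
C [ 0.57484985 -0.04581811  0.006     ]
circ [ 0.57772751 -0.04589022] 0.13315782899133924
knob n 70 [ 0.47239769 -0.01175333  0.09044019] 0.09130856230639739 [ 0.46109007 -0.02371945  0.0752329 ] [4.84467131e-01 4.30784597e-05 9.64315951e-02]
px 298.7083333333333 223.91666666666666 [ 0.47022267 -0.01128867  0.09      ]
side 93 [ 0.4721041  -0.00617046  0.08367596] [ 0.46059601 -0.01980247  0.06100831] [0.48603186 0.00265521 0.09590004]
```

View pics/c1.png

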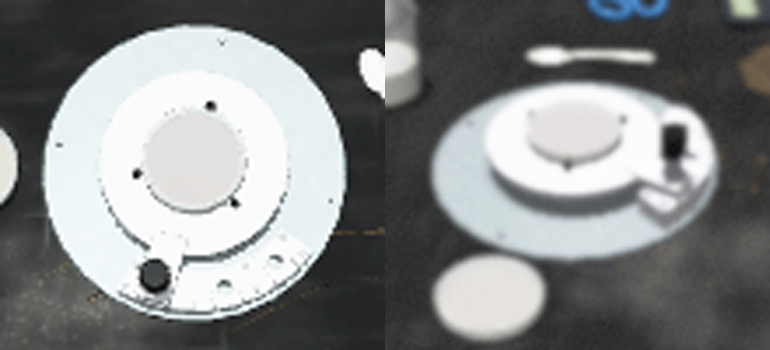

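The crop shows the knob at full-frame pixel (299,224). The two sector holes are near (319,227) and (334,219), to the right of it, which is anticlockwise.

```bash
cat >> h.py <<'E'
from scipy.spatial.transform import Rotation as Ro
def to(x,y,z,yaw):
    s=readout.state();o=s['orientation'];R=Ro.from_euler('xyz',o,degrees=True).as_matrix()
    t=R.T@(np.array([x,y,z])-s['position'])/.04; sp=((o[2]-yaw+180)%360-180)/5
    return np.round(t,2),round(sp,2)
E
python3 - <<'E'
from h import *
f=np.load('top0.npz');p=f['p'].astype(int);C=np.array([.577,-.0458])
for nm,(u,v) in dict(h1=(319,227),h2=(334,219.3)).items():
    r=p[v.__int__()-3:int(v)+4,u-4:u+5].sum(2); w=np.clip(r.max()*.85-r,0,None)
    yy,xx=np.mgrid[int(v)-3:int(v)+4,u-4:u+5]; c=((w*xx).sum()/w.sum(),(w*yy).sum()/w.sum())
    P=ray('top',c,.020)[:2]-C; print(nm,c,P+C,np.hypot(*P),np.degrees(np.arctan2(P[1],P[0]))%360)
k=np.array([.4727,-.0116])-C;print(np.hypot(*k),np.degrees(np.arctan2(k[1],k[0])))
print(to(.40,.28,.22,110),to(.473,-.0115,.13,72))
E
```

```text
h1 (np.float64(318.64961026260534), np.float64(225.51036902810137)) [ 0.47371691 -0.0685332 ] 0.10575535546212032 192.41319773624454
h2 (np.float64(333.7505235425251), np.float64(218.33486455448218)) [ 0.49378472 -0.11483405] 0.10812253543851882 219.67855436157706
0.10976397405342059 161.84566784766338
(array([-6.91, -5.55,  0.27]), np.float64(9.89)) (array([-11.17, -11.73,   2.53]), np.float64(17.49))
```

Emit:
carry_out(
  rows="-3.5 -2.8 0 5; -7 -5.5 0 10; -7 -5.5 0 10; -7 -5.5 0 10; -7 -5.5 0 10; -7 -5.5 0 10; -7 -5.5 0 10; -7 -5.5 0 10; -7 -5.5 0 10; -11.2 -11.7 1 17.5; -11.2 -11.7 1 17.5; -11.2 -11.7 1 17.5; -11.2 -11.7 1 17.5; -11.2 -11.7 1 17.5; -11.2 -11.7 1 17.5; -11.2 -11.7 1 17.5; -11.2 -11.7 1 17.5; -11.2 -11.7 1 17.5; -11.2 -11.7 1 17.5; -11.2 -11.7 1 17.5",
  hand=1,
)

```text
time_s: 1.77
position: [0.4743, -0.0091, 0.1911]
orientation: [-180.0, -0.0, 72.0]
ft_force: [0.1, 1.0, 0.7]
gripper_width: 0.0853
finger_force: 0.0
```

```bash
python3 - <<'E'
from h import *
s=readout.state();print(s['time_s'],s['position'],s['orientation'],s['joint_pos'])
print(to(.473,-.0115,.063,72))
E
```

```text
1.7667 [ 0.47434402 -0.00910486  0.19108999] [-1.79958647e+02 -2.14560323e-03  7.20287792e+01] [-36.55460933   4.65315258  36.04512399 106.04068432  -2.92323435
  70.25642058 -17.58054745]
(array([-0.07, -0.01,  3.2 ]), np.float64(0.01))
```

Emit:
carry_out(
  rows="0 0 0.8 0; 0 0 1.6 0; 0 0 2.4 0; 0 0 2.8 0; 0 0 3.2 0; 0 0 3.2 0; 0 0 3.2 0; 0 0 3.2 0",
)

```text
time_s: 2.43
position: [0.4752, -0.0094, 0.0642]
orientation: [180.0, -0.0, 72.0]
ft_force: [0.8, -0.4, 0.2]
gripper_width: 0.0855
finger_force: 0.0
```

```bash
python3 - <<'E'
from h import *
s=readout.state();print(s['time_s'],s['position'],s['ft_force'])
p,d=viewer.grab_frame('top');q,_=viewer.grab_frame('side')
a=cv2.resize(p[185:265,250:350],None,fx=4,fy=4,interpolation=2);b=cv2.resize(q[165:245,290:390],None,fx=4,fy=4,interpolation=2)
cv2.imwrite('pics/c2.png',np.hstack([a,b])[:,:,::-1])
E
```

```text
2.4333 [ 0.47521183 -0.00941303  0.06423432] [ 0.80006581 -0.36552992  0.24778962]
```

View pics/c2.png

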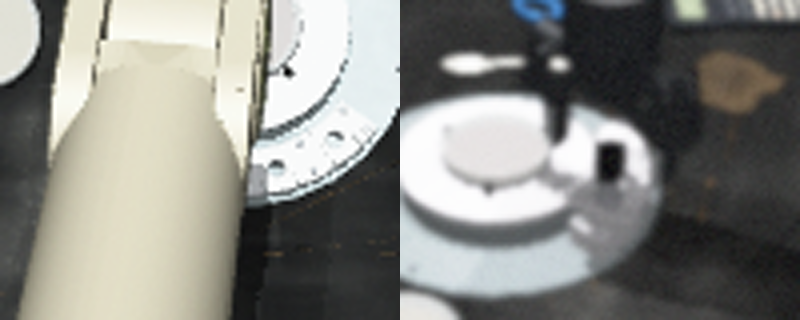

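The fingers straddle the knob: in the right half of the crop it is at (610,160), between fingers at 555 and 680. Next I close them.

Emit:
carry_out(
  rows="-0.06 0.03 0 0; -0.06 0.03 0 0; -0.06 0.03 0 0; -0.06 0.03 0 0; -0.06 0.03 0 0; -0.06 0.03 0 0; -0.06 0.03 0 0; -0.06 0.03 0 0; -0.06 0.03 0 0; -0.06 0.03 0 0; -0.06 0.03 0 0; -0.06 0.03 0 0",
  hand=-1,
)

```text
time_s: 3.53
position: [0.4745, -0.0127, 0.0637]
orientation: [-179.9, -0.0, 71.9]
ft_force: [-4.4, 0.6, 8.1]
gripper_width: 0.0243
finger_force: 58.4
```

Emit:
carry_out(
  rows="0 0 -0.1 0; 0 0 -0.2 0; 0 0 -0.3 0; 0 0 -0.4 0; 0 0 -0.5 0; 0 0 -0.55 0; 0 0 -0.55 0; 0 0 -0.55 0; 0 0 -0.55 0",
)

```text
time_s: 4.28
position: [0.4744, -0.0129, 0.0849]
orientation: [-179.9, 0.0, 72.0]
ft_force: [-1.4, 1.7, -8.0]
gripper_width: 0.0243
finger_force: 59.3
```

```bash
python3 - <<'E'
from h import *
s=readout.state();print(s['time_s'],s['position'],s['ft_force'],s['gripper_width'])
q,d=viewer.grab_frame('side');W=cloud('side',d)
w=W[185:235,325:365];k=(w[...,2]>.05)&(w[...,2]<.13)&(q[185:235,325:365].max(2)<70);print(k.sum(),w[k].min(0),w[k].max(0))
cv2.imwrite('pics/c3.png',cv2.resize(q[165:245,290:390],None,fx=6,fy=6,interpolation=2)[:,:,::-1])
E
```

```text
4.2833 [ 0.47444483 -0.01286023  0.08493361] [-1.38995435  1.65272557 -8.03874743] 0.02432831124630206
108 [ 0.44795827 -0.03094978  0.09175551] [0.4903041  0.00470211 0.12935494]
```

View pics/c3.png

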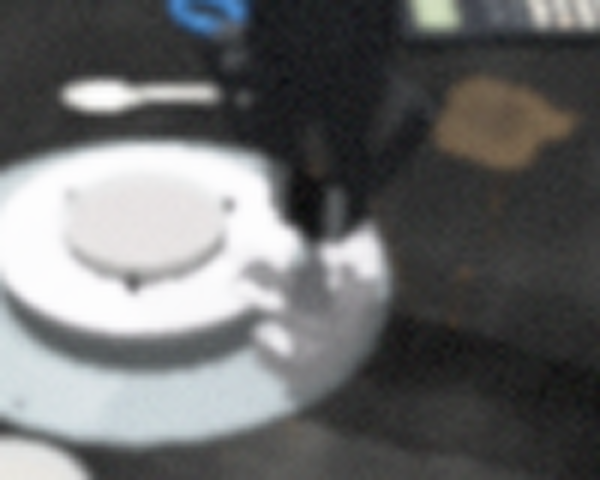

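Emit:
carry_out(
  rows="-0.12 0 0 -0.5; -0.24 0.01 0 -1; -0.36 0.02 0 -1.5; -0.48 0.04 0 -2; -0.6 0.07 0 -2.5; -0.71 0.09 0 -3; -0.83 0.13 0 -3.5; -0.94 0.17 0 -4; -1.05 0.21 0 -4.5; -1.16 0.26 0 -5; -1.25 0.3 0 -5.4; -1.33 0.34 0 -5.8; -1.41 0.39 0 -6.2; -1.41 0.39 0 -6.2; -1.41 0.39 0 -6.2; -1.41 0.39 0 -6.2",
)

```text
time_s: 5.67
position: [0.4723, -0.0717, 0.0852]
orientation: [-180.0, 0.0, 102.9]
ft_force: [-0.7, 0.2, -8.3]
gripper_width: 0.0243
finger_force: 59.4
```

```bash
python3 - <<'E'
from h import *
s=readout.state();P=s['position'][:2]-[.5792,-.0464];print(s['position'],s['ft_force'],s['moment'],np.hypot(*P),np.degrees(np.arctan2(P[1],P[0]))%360-162.2)
E
```

```text
[ 0.47226329 -0.07167371  0.08517854] [-0.72956443  0.2009644  -8.29186383] [-0.16541489  0.16024479  0.0864639 ] 0.10988275608574065 31.097435412679715
```

Emit:
carry_out(
  rows="0 0 0.06 0; 0 0 0.12 0; 0 0 0.18 0; 0 0 0.21 0; 0 0 0.23 0; 0 0 0.24 0; 0 0 0.25 0; 0 0 0.26 0; 0 0 0.26 0; 0 0 0.26 0",
)

```text
time_s: 6.5
position: [0.4722, -0.0715, 0.0749]
orientation: [-180.0, 0.0, 102.9]
ft_force: [-2.3, -1.7, -6.1]
gripper_width: 0.0243
finger_force: 59.6
```

Emit:
carry_out(
  rows="0 0 0.01 0; 0 0 0.02 0; 0 0 0.03 0; 0 0 0.04 0; 0 0 0.04 0; 0 0 0.04 0",
)

```text
time_s: 7.0
position: [0.4722, -0.0714, 0.0732]
orientation: [-180.0, -0.0, 102.9]
ft_force: [-1.9, -1.6, -6.2]
gripper_width: 0.0245
finger_force: 59.7
```

Emit:
carry_out(
  rows="0 0 0.01 0; 0 0 0.02 0; 0 0 0.03 0; 0 0 0.04 0; 0 0 0.05 0; 0 0 0.05 0; 0 0 0.05 0",
)

```text
time_s: 7.58
position: [0.4722, -0.0714, 0.0712]
orientation: [-180.0, -0.0, 102.9]
ft_force: [-2.6, -1.4, -6.3]
gripper_width: 0.0244
finger_force: 59.7
```

The pin is now below the sector's top with no contact force, so it is entering the hole. I'll lower it further.

Emit:
carry_out(
  rows="0 0 0.02 0; 0 0 0.04 0; 0 0 0.06 0; 0 0 0.08 0; 0 0 0.1 0; 0 0 0.12 0; 0 0 0.14 0; 0 0 0.15 0; 0 0 0.15 0; 0 0 0.15 0",
)

```text
time_s: 8.42
position: [0.4723, -0.0714, 0.0652]
orientation: [-180.0, 0.0, 102.9]
ft_force: [-3.5, -1.3, -4.2]
gripper_width: 0.0245
finger_force: 59.8
```

Now release, with fingers opening radially, and then retreat.

Emit:
carry_out(
  rows="0 0 0 0; 0 0 0 0; 0 0 0 0; 0 0 0 0; 0 0 0 0; 0 0 0 0; 0 0 0 0; 0 0 0 0; 0 0 0 0; 0 0 0 0",
  hand=1,
)

```text
time_s: 9.25
position: [0.4723, -0.0714, 0.0653]
orientation: [-180.0, 0.0, 102.9]
ft_force: [-0.8, 0.4, -0.2]
gripper_width: 0.0855
finger_force: 0.0
```

Emit:
carry_out(
  rows="0 0 -0.5 0; 0 0 -1 0; 0 0 -2 0; 0 0 -3 0; 1 0 -4 0; 2 0 -4 0; 3 0 -4 0; 4 0 -4 0; 5 0 -4 0; 6 0 -4 0; 6 0 -4 0; 6 0 -4 0; 6 0 -4 0; 6 0 -4 0; 6 0 -4 0; 6 0 -4 0",
)

```text
time_s: 10.58
position: [0.419, 0.1613, 0.2253]
orientation: [180.0, -0.0, 102.8]
ft_force: [-0.3, 0.6, 0.0]
gripper_width: 0.0851
finger_force: 0.0
```

```bash
python3 - <<'E'
from h import *
s=readout.state();print(s['time_s'],s['position'],s['ft_force'])
p,d=viewer.grab_frame('top');q,e=viewer.grab_frame('side')
for n,i,z,(r0,r1,c0,c1) in(('top',p,d,(210,245,300,340)),('side',q,e,(185,240,300,365))):
    w=cloud(n,z)[r0:r1,c0:c1];k=(w[...,2]>.06)&(w[...,2]<.12)&(i[r0:r1,c0:c1].max(2)<90)
    v=w[k];print(n,k.sum(),np.median(v,0),np.percentile(v[:,2],[50,75,90,100])) if k.any() else print(n,0)
a=cv2.resize(p[145:245,260:360],None,fx=4,fy=4,interpolation=2);b=cv2.resize(q[165:265,290:390],None,fx=4,fy=4,interpolation=2)
cv2.imwrite('pics/c4.png',np.hstack([a,b])[:,:,::-1])
f=np.load('top0.npz');print((np.abs(p.astype(int)-f['p']).max(2)>60)[130:260,360:460].sum(), (np.abs(p.astype(int)-f['p']).max(2)>60)[170:215,225:265].sum())
E
```

```text
10.5833 [0.4190017  0.16126414 0.22533471] [-0.32305115  0.63860045  0.04603339]
top 68 [ 0.46753253 -0.06901136  0.09184568] [0.09184568 0.0939684  0.09552605 0.0972197 ]
side 72 [ 0.46777689 -0.06350809  0.08807315] [0.08807315 0.09290054 0.09454426 0.09741946]
0 0
```

View pics/c4.png

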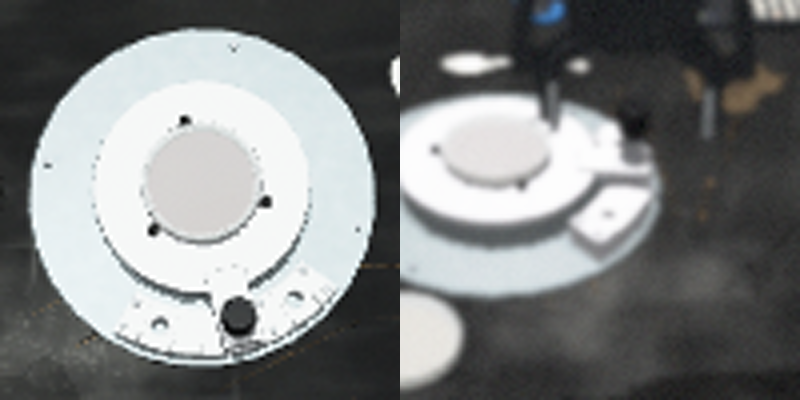

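The knob is now at crop pixel (238,316), between the home hole on the left and the second sector hole on the right. Its top is at 92 mm, the height for a pin that is home; resting on the sector it would read about 103 mm. The bystanders have not moved.

```bash
python3 -c "
from bench import bot
print(bot.hand_in())"
```

```text
the job is handed in; nothing more can be done
None
```

The turntable is stepped about 31° anticlockwise and the job is handed in: the knob height shows the pin fully home in the next hole, the gripper has let go, and the bystanders checked in the top view show no movement; no verdict came back.

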